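# Slide a metal strip out over the stand's edge and lay it on the etching bars

### The job

The thin metal strip lies flat between the lips of the drying stand, where its sides cannot be gripped: slide it out over the stand's open front until about a third of its length sticks out, and leave it resting there untouched for a moment. Then take it by the end that sticks out, lift it off and set it down flat on the etching rack, centred on the rack and lying square across both bars. Do not let it fall or drop, and leave the petri dish, the blue cup and the wash bottle where they are.

Things in the scene. Friction and masses are not known exactly. Their poses are not given: they have to be found in the camera images.
- strip: bare aluminium strip 120 x 46 x 4 mm (x, y, z), about 70 g, loose and flat on the stand's floor. Origin: centre of its underside; x along its length (away from the robot), z up. At the start its near end is 5 to 20 mm behind the open front edge, within 0.08 rad and 5 mm of the stand's middle line. It tips off if more than 55 mm sticks out
- stand: dark steel stand, fixed, 200 mm deep (x), 90 wide (y). Origin: centre of its underside, on the worktop; x runs from the open front (nearer the robot) to the back, z up. Flat floor 60 mm above the worktop, x = -100 to +94 mm; lips 6 mm thick, 10 mm above the floor, along both sides (78 mm clear between) and the back (inner face x = +94); no lip in front, free space below and before it
- stand_edge (a point): middle of the open front edge of the stand's floor, at the floor's top (60 mm above the worktop); axes as the stand's: x points inward to the back, so -x points out over the edge
- rack: etching rack, fixed: white drip tray 110 x 204 mm (x, y), walls 14 mm high; over it two steel bars, 8 mm thick, run along y at x = -22 and +22 mm, tops 50 mm above the worktop, on steel end plates at y = +-94 mm (70 wide, 8 thick, up to 46 high). Origin: centre of its underside, on the worktop; z up, x away from the robot. The strip shall lie along the rack's x
- petri_dish: clear petri dish with lid, 92 mm across, 16 mm high, loose bystander; origin: centre of its underside
- mould_cup: small blue mould cup, 41 mm across, 30 mm high, loose bystander; origin: centre of its underside
- wash_bottle: white plastic wash bottle with spout, 65 x 75 x 129 mm, loose bystander; origin: centre of its underside

How it is judged:
By the outcome, as a careful person would: the job done as asked, in the order asked, and still so for the second after the job is handed in, with the robot touching nothing.
It also fails if it takes over 58 s, if anything falls off the work surface, if the arm or the gripper's body presses on something with over 40 N, if the wrist force passes 120 N, or if a joint passes its speed limit or range.

### The arm

A 7-joint arm with a two-finger parallel gripper is mounted at the origin on a cart in front of the work surface, level with it; the furniture and walls round the work are solid. World frame = base frame: x ahead of the robot, y to its left, z up, the work surface at z = 0. Lengths are in mm, angles in rad, forces in N, time in s.
With the tool pointing down it reaches from about 425 to 875 mm from the base axis. Payload 4.7 kg.
Tool frame: the origin (TCP) lies at the very end of the fingers, on their centre line; the grasp point (between the pads) lies 19 mm behind it (manip.hold_point_z is the distance from the TCP to the grasp point, in mm); z points along the fingers, y is the line along which they close (so a half turn about z gives the same grasp; the last joint's range is limited). The gripper opens to 87 mm and grips with 3 to 60 N. Pads are 19 mm wide; open, the fingers measure 117 mm over their backs; the gripper's body (75 mm by 190 mm) begins 51 mm behind the grasp point.
Start: joints at [1.239, 0.321, -0.07, 1.45, 0.023, 1.371, -0.057], TCP at [220.298, -611.551, 222.587] pointing down, gripper open.
Joint ranges: [-2.86, 2.86], [-0.3, 2.09], [-1.38, 1.24], [0.06, 2.45], [-1.56, 4.7], [0.09, 2.05], [-2.69, 2.69]. Speed limits (rad/s): [2.57, 2.57, 3.14, 3.14, 3.14, 3.14, 3.14].

### API

Orientations are given as a rotation vector (axis times angle).
In Python, from plant import manip gives the robot as it stands. Calls block until the motion is done:
- manip.reach(position, orientation): joint-space move of the TCP to a pose.
- manip.movel(position, rate=150, ori=None, contact_N=None): straight line of the TCP; ori=None keeps the orientation; rate is the mean speed in mm/s. With contact_N (N) it stops when the force on the tool has changed by that much, and returns True; else False.
- manip.move_joints(angles): joint-space move.
- manip.command_gripper(opening, grasp_force=None): finger opening in mm; grasp_force is the grip in N (None keeps the last); returns when the fingers have stopped.
- manip.wait(seconds).
- manip.inverse_kinematics(position, orientation): joint angles nearest the present ones, or None.
- manip.get_state(): the state.
- manip.read_camera(name): name is "scene" or "side" or "wrist"; returns the picture (400x640x3 uint8, red, green, blue); there is no depth.
- manip.calibration(name): a dict with "fx", "fy", "cx", "cy" (pixels), "R" (3x3) and "t" (3): a world point X has camera coordinates R X + t. Camera axes: x right, y down, z forward; pixel columns grow to the right and rows downward; lengths in mm; the calibration is good to about 2 mm. The wrist camera is an equidistant fisheye: a pixel r from the principal point sees the ray r / f radians off the axis. A picture is of the moment at which its call begins: read the wrist's pose just before it. calibration takes no time and is no camera call; for the wrist camera it gives the pose at the moment of the call.
A pose or a line that the arm cannot do raises manip.MotionError and nothing moves.
- manip.sign_off(): hands the job in; it is judged then, once.
Trained networks look in the newest picture that a camera, given by its name, has taken for a name from the list of things; names that differ only in an ending like _2 or _b are one class to them, and where a whole thing is asked for, a point or a joint stands for the part that bears it (a point fixed in the world has none). Each returns a list of dicts, best first, with "conf" (0 to 1); they miss things now and then, are a little off and sometimes report something else, mostly with a low value. They report only what shows in the picture. A call takes as long as a camera call.
- manip.recognise(camera, target): "point" ([x, y, z] in mm, in world coordinates, good to about 4 mm: the middle of the surface that is visible of it).
The state is a dict: "time": time; "joint_positions": joint angles; "qvel": joint speeds; "joint_efforts": joint torques, N m; "tcp_pos": TCP position; "ee_rot": TCP orientation; "ft_force": force on the tool from outside, world axes, zero at the start; "moment": the same for the moment, N m; "grip_width": finger opening in mm; "finger_force": force on a finger pad.
Only numpy, scipy, OpenCV 4.12 (cv2) and the standard library are available. Lean on these libraries where they do the work, as an engineer would, in place of code of your own. Each camera call takes 0.05 s, during which the arm holds its last target. There are 200 camera calls.

## Working session

There is one attempt and no reset: what is moved stays moved. The work goes in short steps, each a Python script; the robot and the scene stay as the last script left them, time stands still between calls to the robot, and variables do not carry over. Pictures are saved under pics/ and viewed, at most 13 in all, crops included, and the job is handed in when it is done.

```bash
mkdir -p pics; python3 - <<'E'
from plant import manip as m
import cv2,numpy as np
for c in("scene","side"):
    im=m.read_camera(c); cv2.imwrite(f"pics/{c}0.png",im[:,:,::-1])
    for t in("strip","stand","rack","petri_dish","mould_cup","wash_bottle"):
        print(c,t,[(np.round(d["point"]).tolist(),round(d["conf"],2)) for d in m.recognise(c,t)[:2]])
    k=m.calibration(c); print({a:np.round(b,3).tolist() for a,b in k.items()})
s=m.get_state(); print(s["time"],s["ee_rot"],s["tcp_pos"])
E
```

```text
scene strip [([508.0, -287.0, 62.0], 0.75)]
scene stand [([546.0, -263.0, 51.0], 0.85)]
scene rack [([495.0, 158.0, 6.0], 0.8)]
scene petri_dish [([422.0, -55.0, 16.0], 0.86), ([583.0, -54.0, 18.0], 0.58)]
scene mould_cup [([582.0, -50.0, 20.0], 0.86), ([629.0, 54.0, 54.0], 0.43)]
scene wash_bottle [([631.0, 58.0, 58.0], 0.93)]
{'fx': 505.778, 'fy': 505.778, 'cx': 316.214, 'cy': 193.648, 'R': [[-0.776, -0.631, 0.025], [-0.262, 0.287, -0.921], [0.574, -0.721, -0.388]], 't': [366.173, 247.612, 634.92]}
side strip [([514.0, -285.0, 66.0], 0.64)]
side stand [([549.0, -260.0, 50.0], 0.6)]
side rack [([492.0, 172.0, 8.0], 0.95)]
side petri_dish [([427.0, -54.0, 11.0], 0.59)]
side mould_cup [([587.0, -50.0, 20.0], 0.51), ([551.0, -260.0, 44.0], 0.3)]
side wash_bottle [([634.0, 68.0, 56.0], 0.85)]
{'fx': 402.171, 'fy': 402.171, 'cx': 317.146, 'cy': 193.678, 'R': [[-0.934, -0.358, -0.007], [-0.124, 0.343, -0.931], [0.336, -0.869, -0.365]], 't': [454.194, 153.411, 647.992]}
0.7 [ 3.09463552e+00  5.40496545e-01 -2.63703325e-05] [ 220.30900743 -611.5547659   222.59061659]
```

View pics/scene0.png

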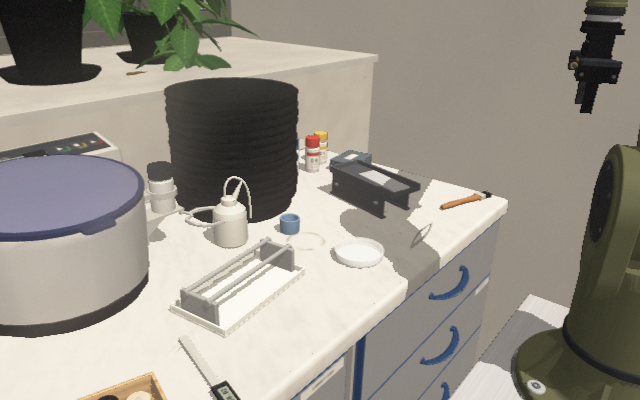

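View pics/side0.png

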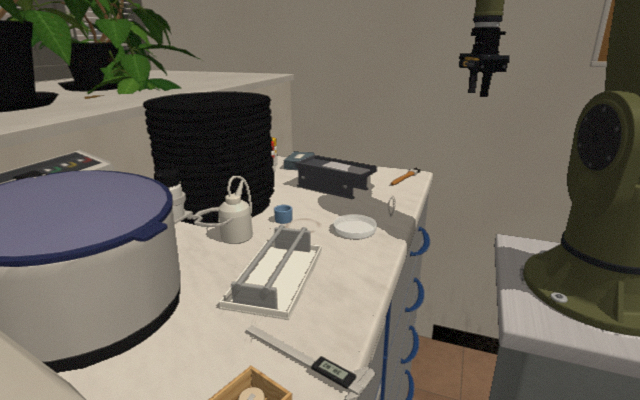

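```bash
cat > h.py <<'E'
from plant import manip as m
import cv2,numpy as np
from scipy.spatial.transform import Rotation as R
def down(yaw):  # tool z down, tool x at yaw, tool y across
    return (R.from_euler('z',yaw)*R.from_rotvec([np.pi,0,0])).as_rotvec()
def snap(name):
    k=m.calibration("wrist"); im=m.read_camera("wrist"); cv2.imwrite(f"pics/{name}.png",im[:,:,::-1]); np.save(f"pics/{name}.npy",k,allow_pickle=True)
    return im,k
def topix(k,X):
    c=np.asarray(X,float).reshape(-1,3)@np.array(k["R"]).T+k["t"]
    r=np.hypot(c[:,0],c[:,1]); th=np.arctan2(r,c[:,2])
    return np.c_[k["cx"]+k["fx"]*th*c[:,0]/r,k["cy"]+k["fy"]*th*c[:,1]/r]
def toworld(k,uv,z):
    uv=np.asarray(uv,float).reshape(-1,2); a=(uv-[k["cx"],k["cy"]])/[k["fx"],k["fy"]]
    th=np.hypot(*a.T)[:,None]; d=np.c_[np.sin(th)*a/th,np.cos(th)]@np.array(k["R"])
    C=-np.array(k["R"]).T@k["t"]
    return C+d*((z-C[2])/d[:,2:])
E
python3 - <<'E'
from h import *
m.reach([500,-280,300],down(0))
im,k=snap("w_stand")
for t in("strip","stand","stand_edge"): print(t,[(np.round(d["point"],1).tolist(),round(d["conf"],2)) for d in m.recognise("wrist",t)[:2]])
s=m.get_state();print(s["time"],s["joint_positions"],k)
E
```

```text
strip [([522.3, -293.2, 63.0], 0.56), ([579.7, -293.1, 62.2], 0.19)]
stand [([580.3, -298.2, 61.0], 0.74)]
stand_edge [([583.0, -290.1, 59.8], 0.67)]
2.5167 [ 0.75512122  0.14736208 -0.32523929  1.51573045  0.04719754  1.48671785
 -1.14353653] {'fx': 309.70691628693146, 'fy': 309.70691628693146, 'cx': 321.13315655312965, 'cy': 199.74996916285286, 'R': array([[-1.60612145e-03, -9.99998582e-01, -5.06350411e-04],
       [-9.60825343e-01,  1.40286865e-03,  2.77151027e-01],
       [-2.77149923e-01,  9.31652516e-04, -9.60826234e-01]]), 't': array([-279.92898612,  425.32281629,  603.67277632])}
```

View pics/w_stand.png

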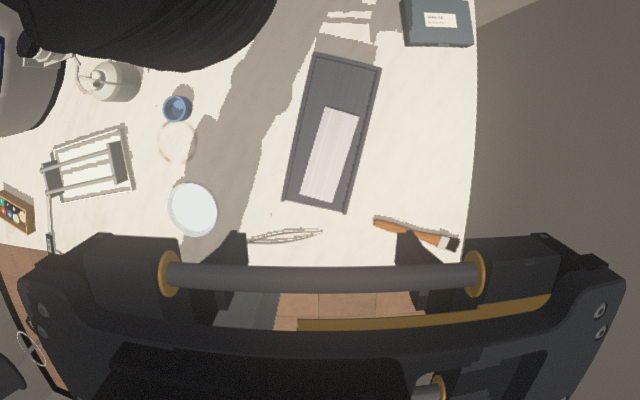

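```bash
python3 - <<'E'
import cv2
im=cv2.imread("pics/w_stand.png"); 
c=cv2.resize(im[40:225,265:395],None,fx=4,fy=3.2,interpolation=cv2.INTER_CUBIC)
c=cv2.resize(im[40:225,265:395],None,fx=3.2,fy=3.2,interpolation=cv2.INTER_CUBIC)
cv2.imwrite("pics/c1.png",c)
E
cat > seg.py <<'E'
from h import *
def quad(mask):
    n,l,s,_=cv2.connectedComponentsWithStats(mask.astype(np.uint8)); i=1+np.argmax(s[1:,4])
    return max(cv2.findContours((l==i).astype(np.uint8),cv2.RETR_EXTERNAL,cv2.CHAIN_APPROX_NONE)[0],key=len).reshape(-1,2)
def rect(k,c,z):
    P=toworld(k,c,z)[:,:2].astype(np.float32); (cx,cy),(a,b),an=cv2.minAreaRect(P)
    if a<b: a,b,an=b,a,an+90
    an=(an+90)%180-90
    return np.round([cx,cy,a,b,np.radians(an)],3)
E
python3 - <<'E'
from seg import *
im=cv2.imread("pics/w_stand.png"); k=np.load("pics/w_stand.npy",allow_pickle=True).item()
g=cv2.cvtColor(im,cv2.COLOR_BGR2GRAY)
roi=np.zeros_like(g); cv2.fillPoly(roi,[np.array([[316,55],[378,70],[346,210],[286,198]])],1)
print("strip",rect(k,quad((g>130)&(roi>0)),64))
big=np.zeros_like(g); big[48:218,275:390]=1
d=cv2.morphologyEx(((((g<105))|(roi>0))&(big>0)).astype(np.uint8),cv2.MORPH_OPEN,np.ones((9,9)))
c=quad(d);print("stand",rect(k,c,70)); print(g[150,300:345:4], g[120,285:385:5])
E
```

```text
strip [ 5.19974e+02 -2.89889e+02  1.21492e+02  4.80410e+01 -2.91000e-01]
stand [ 5.49014e+02 -2.93385e+02  1.90079e+02  8.21420e+01 -2.06000e-01]
[118 120 121 218 215 222 219 217 217 222 222 220] [229 228 229 107 116 115 117 145 211 215 211 214 216 216 217 116  95 216
 227 227]
```

View pics/c1.png

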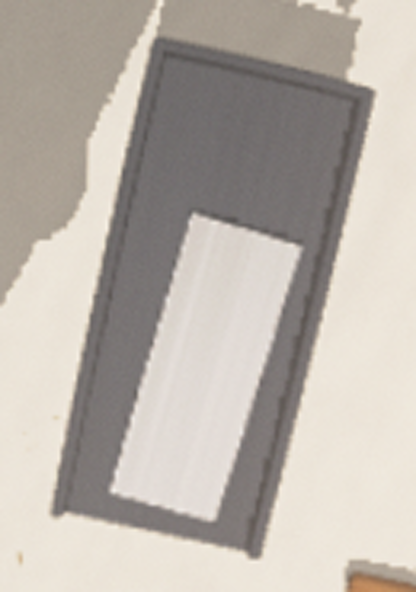

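```bash
python3 - <<'E'
from seg import *
k=np.load("pics/w_stand.npy",allow_pickle=True).item()
c=np.array([[158,38],[373,92],[258,557],[53,514]])/3.2+[264.7,39.7]
P=toworld(k,c,70)[:,:2]; print(P.round(1)); 
f=(P[2]+P[3])/2;b=(P[0]+P[1])/2; d=b-f; L=np.hypot(*d); u=d/L
print("L",L,"W",np.hypot(*(P[0]-P[1])),np.hypot(*(P[2]-P[3])),"yaw",np.arctan2(d[1],d[0]), "ctr",P.mean(0),"front",P.mean(0)-100*u)
S=np.array([520,-289.9])-P.mean(0); n=np.array([-u[1],u[0]])
print("strip in stand",S@u,S@n)
E
```

```text
[[ 654.1 -272.2]
 [ 634.  -356.5]
 [ 442.9 -313.1]
 [ 461.7 -227.9]]
L 196.67371945351425 W 86.61911729160613 87.25522742162826 yaw -0.22520726716195974 ctr [ 548.15835733 -292.4161202 ] front [ 450.68357298 -270.08528018]
strip in stand -28.009168862680905 -3.8354149887253763
```

```bash
cat >> h.py <<'E'
Y=-0.2252; C=np.array([548.16,-292.42])
def st(x,y,z): c,s=np.cos(Y),np.sin(Y); return [C[0]+c*x-s*y,C[1]+s*x+c*y,z]
E
python3 - <<'E'
from h import *
m.command_gripper(14)
m.reach(st(58,-5,110),down(Y))
m.movel(st(58,-5,72),100)
print(m.movel(st(58,-5,56),20,contact_N=3), m.get_state()["tcp_pos"],m.get_state()["ft_force"])
z=m.get_state()["tcp_pos"][2]+1.5
m.movel(st(58,-5,z),30)
f0=m.get_state()["ft_force"]
m.movel(st(-3,-3,z),40)
s=m.get_state(); print(s["tcp_pos"],s["ft_force"]-f0,z,s["time"])
m.movel(st(12,-3,z),60); m.movel(st(12,-3,150),150)
m.reach([500-40,-280,280],down(Y))
im,k=snap("w2"); print(m.get_state()["time"])
E
```

```text
True [ 603.52207882 -310.21411051   60.49769306] [-1.06077068 -0.41722676  4.09233062]
[ 544.64840013 -294.64822539   61.9636801 ] [-1.15478608  0.03732227 -0.24885674] 61.997693061366334 7.7917
9.675
```

View pics/w2.png

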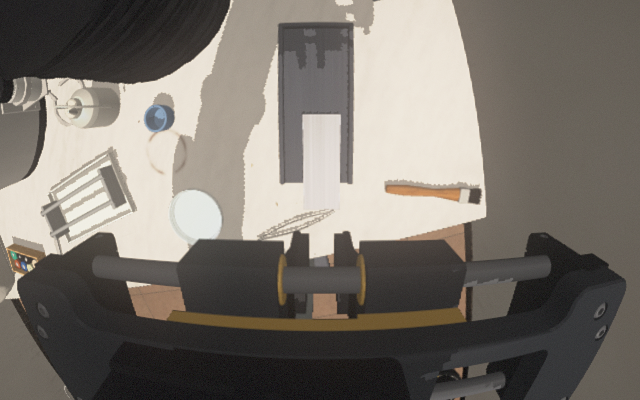

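```bash
python3 - <<'E'
from seg import *
k=np.load("pics/w2.npy",allow_pickle=True).item()
im=cv2.imread("pics/w2.png"); g=cv2.cvtColor(im,cv2.COLOR_BGR2GRAY)
print(g[106:122:1,320], g[200:220,318], g[130,294:308],g[130,332:348],g[165,294:310],g[165,332:348])
def inst(uv,z):
    P=toworld(k,uv,z)[:,:2]-C; c,s=np.cos(Y),np.sin(Y); return (P@np.array([[c,-s],[s,c]])).round(1)
print("strip",inst([[302.5,113.5],[340,114.5],[303,209],[339,211],[320,210]],64))
print("stand outer",inst([[279,23],[353,23],[279,184],[353,184]],70), inst([[316,182]],60))
cv2.imwrite("pics/c2.png",cv2.resize(im[15:225,265:365],None,fx=2.8,fy=2.8,interpolation=cv2.INTER_CUBIC))
E
```

```text
[112 112 113 113 112 112  98 103 173 212 208 208 207 207 208 209] [223 222 224 222 223 221 221 222 221 223 227 196 209 208 172 226 228 198
 163 167] [115 114 114 114 115 117 116 117 152 191 210 208 209 210] [217 219 217 217 217 219 218 206 168 120 116 118 118 120 115  94] [121 122 117 121 118 118 121 119 125 196 223 217 216 217 216 218] [223 223 220 220 224 224 224 215 140 119 121 122 123 122 102  95]
strip [[ -13.7   16.1]
 [ -14.9  -29. ]
 [-133.9   16.8]
 [-136.6  -29.3]
 [-135.2   -4.9]]
stand outer [[ 98.9  43.8]
 [ 98.4 -44. ]
 [-99.6  45.7]
 [-99.6 -45.7]] [[-99.5   0.1]]
```

View pics/c2.png

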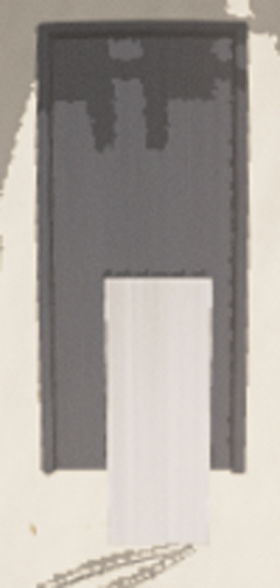

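```bash
python3 - <<'E'
from h import *
z=61.9
m.reach(st(12,-6,150),down(Y)); m.movel(st(12,-6,z),80)
m.movel(st(-8.3,-6,z),25)
m.movel(st(8,-6,z),60); m.movel(st(8,-6,150),150)
im,k=snap("w3")
m.reach([440,150,300],down(0.35))
im,k=snap("rack"); print([(np.round(d["point"],1).tolist(),round(d["conf"],2)) for d in m.recognise("wrist","rack")[:2]])
print(m.get_state()["time"])
E
```

```text
[([503.1, 154.0, -0.6], 0.96)]
15.6667
```

View pics/rack.png

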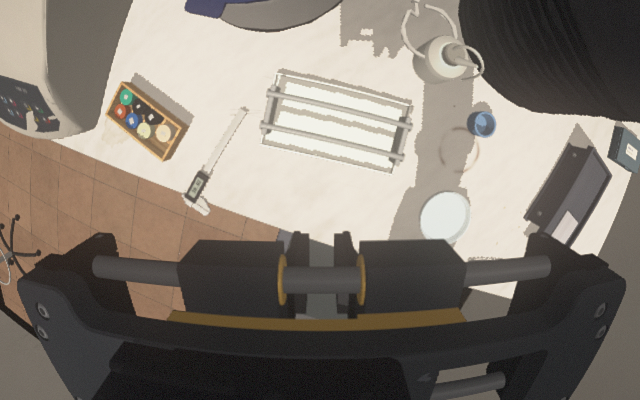

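```bash
python3 - <<'E'
import cv2
im=cv2.imread("pics/rack.png")
cv2.imwrite("pics/c3.png",cv2.resize(im[60:180,255:420],None,fx=4.8,fy=4.8,interpolation=cv2.INTER_CUBIC))
E
```

```text
(no output)
```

View pics/c3.png

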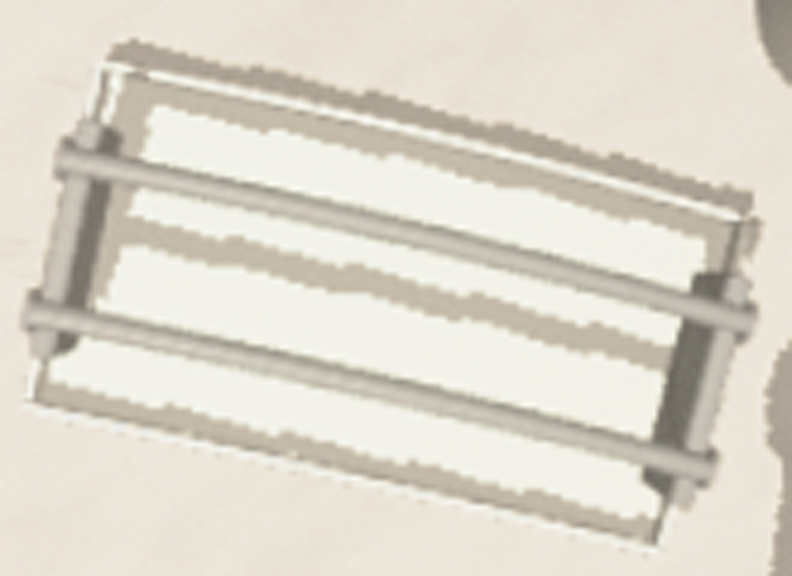

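View pics/w3.png

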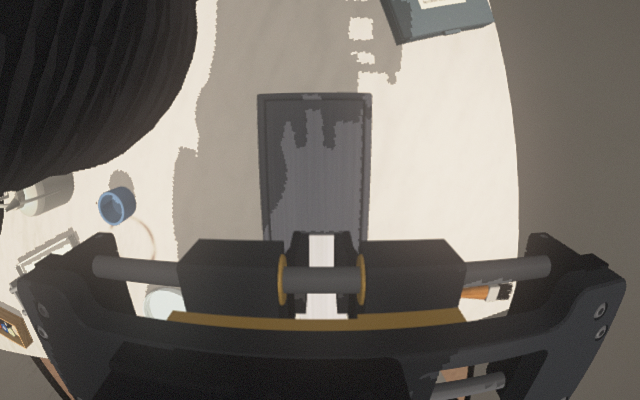

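```bash
python3 - <<'E'
from seg import *
k=np.load("pics/rack.npy",allow_pickle=True).item()
P=toworld(k,np.array([[58,158],[755,320],[718,468],[25,309]])/4.8+[254.6,59.6],47)[:,:2]
T=toworld(k,np.array([[105,64],[750,218],[657,543],[30,400]])/4.8+[254.6,59.6],14)[:,:2]
for Q in(P,T):
    d=(Q[0]+Q[3]-Q[1]-Q[2])/2; e=(Q[0]+Q[1]-Q[2]-Q[3])/2
    print(Q.mean(0),np.hypot(*d),np.hypot(*e),"yaw",np.arctan2(-d[0],d[1]),np.arctan2(e[1],e[0]))
E
```

```text
[505.77613492 150.49812249] 201.6573155097965 43.81857451497347 yaw 0.12629215394883922 0.12528372285465714
[506.57034123 150.62369183] 199.23533279264132 105.11818260571509 yaw 0.12366633479141412 0.1052456760496639
```

```bash
python3 - <<'E'
from h import *
m.command_gripper(75)
x,y=-125,-6.3
m.reach(st(x,y,150),down(Y))
k=m.calibration("wrist");snap("w4")
m.movel(st(x,y,44),80)
m.command_gripper(30,35)
s=m.get_state();print(s["grip_width"],s["finger_force"],s["ft_force"],s["time"])
m.movel(st(x,y,130),60)
s=m.get_state();print(s["grip_width"],s["finger_force"],s["ft_force"],s["time"],s["tcp_pos"])
snap("w5"); im=m.read_camera("scene"); cv2.imwrite("pics/scene5.png",im[:,:,::-1])
a=cv2.imread("pics/w5.png");b=im[:,:,::-1]
c=np.zeros((600,800,3),np.uint8)
c[:300,:480]=cv2.resize(a,(480,300)); c[:300,480:800]=cv2.resize(a[120:270,240:400],(320,300)); c[300:,:480]=cv2.resize(b[100:250,280:520],(480,300)); cv2.imwrite("pics/c5.png",c)
E
```

```text
44.60054441698323 34.985416531562805 [-0.38688823  0.08690233 -0.14405647] 20.6667
45.47248391866392 34.98596012592316 [-0.50795645 -0.08092654 -0.57769076] 22.25 [ 424.67431439 -270.48780876  129.59020655]
```

View pics/c5.png

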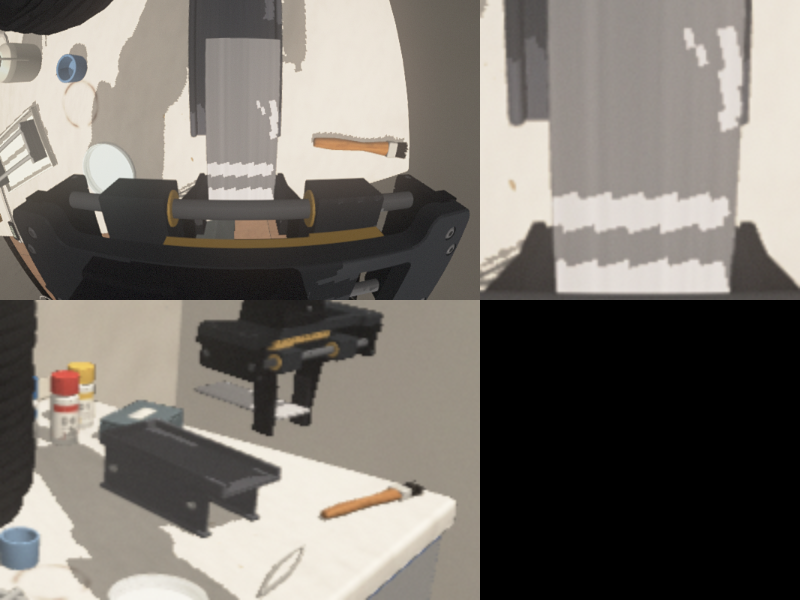

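```bash
python3 - <<'E'
from seg import *
k=np.load("pics/w5.npy",allow_pickle=True).item()
g=cv2.imread("pics/w5.png",0)
e=lambda a:np.abs(np.diff(a.astype(int)))
print("far",[int(40+np.argmax(e(g[40:62,c]))) for c in range(280,372,10)])
L=[(250+int(np.argmax(e(g[r,250:300]))),r) for r in(70,100,130,160)]; Rr=[(355+int(np.argmax(e(g[r,355:385]))),r) for r in(70,100,130,160)]
print(L,Rr)
tcp=np.array([424.674,-270.488])
c,s=np.cos(Y),np.sin(Y);M=np.array([[c,-s],[s,c]])
f=lambda uv:((toworld(k,np.array(uv)+.5,150.3)[:,:2]-tcp)@M).round(1).tolist()
print(f([[325,50.7]]),f(L),f(Rr))
E
```

```text
far [50, 50, 50, 50, 50, 50, 50, 51, 51, 52]
[(250, 70), (250, 100), (251, 130), (252, 160)] [(375, 70), (375, 100), (375, 130), (370, 160)]
[[104.7, -1.2]] [[96.6, 32.9], [82.5, 33.0], [68.5, 32.8], [54.4, 32.9]] [[96.2, -23.9], [82.2, -24.0], [68.4, -24.2], [54.3, -22.3]]
```

```bash
python3 - <<'E'
from h import *
yr=0.125; u=np.array([np.cos(yr),np.sin(yr)]); p=np.array([506,150.5])-44.8*u+0.5*np.array([-u[1],u[0]])
q=lambda z:[p[0],p[1],z]
t=m.get_state()["tcp_pos"]
m.movel([t[0],t[1],200],100)
m.movel([490,-60,200],200,ori=down(-0.05))
m.movel(q(200),180,ori=down(yr))
m.movel(q(90),100); m.movel(q(45),50)
m.wait(0.3); s=m.get_state(); print(s["grip_width"],s["tcp_pos"],s["ft_force"],s["time"])
snap("w6"); im=m.read_camera("side"); im2=m.read_camera("scene")
a=cv2.imread("pics/w6.png")
c=np.zeros((600,800,3),np.uint8)
c[:300,:480]=cv2.resize(a,(480,300)); c[300:,:400]=cv2.resize(im[200:320,200:360,::-1],(400,300)); c[300:,400:]=cv2.resize(im2[210:330,160:320,::-1],(400,300)); cv2.imwrite("pics/c6.png",c)
E
```

```text
44.81782052433224 [461.66085891 145.40602925  45.20379139] [ 0.07836184 -0.06623575 -1.82016565] 28.35
```

View pics/c6.png

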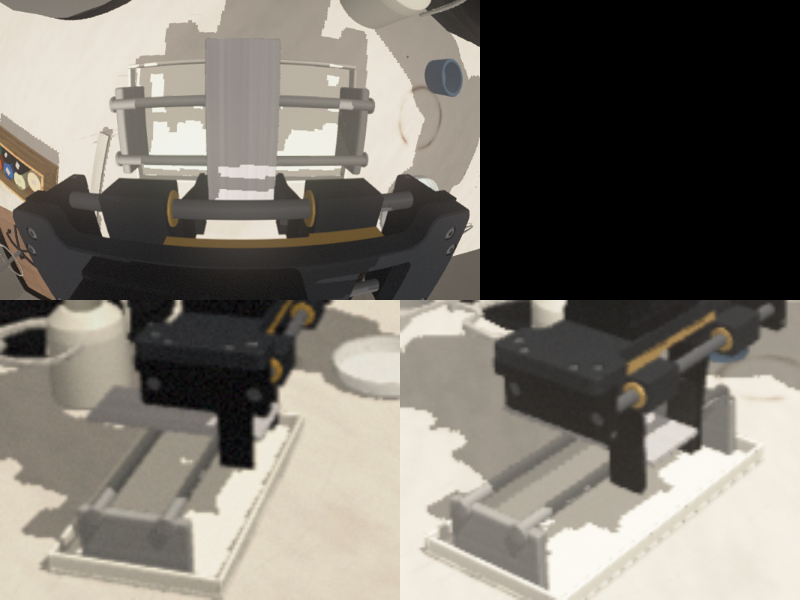

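```bash
python3 - <<'E'
from h import *
k=np.load("pics/w6.npy",allow_pickle=True).item(); g=cv2.imread("pics/w6.png",0)
t=np.array([461.66,145.41]); c,s=np.cos(.125),np.sin(.125);M=np.array([[c,-s],[s,c]])
f=lambda uv,z:((toworld(k,np.array(uv)+.5,z)[:,:2]-t)@M).round(1).tolist()
for col in(225,260,385,420): print(col,g[122:152,col].tolist(),g[198:228,col].tolist())
print(f([[147,138],[500,139],[155,211],[491,213]],47),f([[325,51]],45.2+20.7))
E
```

```text
225 [181, 180, 179, 180, 178, 165, 138, 124, 129, 131, 133, 134, 137, 136, 132, 129, 125, 123, 116, 107, 118, 175, 181, 180, 181, 181, 181, 180, 179, 181] [240, 241, 240, 240, 240, 240, 241, 241, 209, 155, 126, 129, 132, 134, 139, 139, 138, 136, 134, 129, 122, 123, 198, 235, 241, 240, 241, 241, 209, 182]
260 [179, 179, 180, 179, 170, 124, 124, 131, 131, 133, 132, 137, 134, 130, 128, 123, 118, 112, 108, 165, 244, 242, 209, 180, 179, 178, 179, 180, 179, 179] [241, 240, 240, 241, 241, 240, 241, 242, 219, 157, 126, 127, 132, 135, 138, 140, 142, 137, 132, 133, 127, 122, 144, 203, 242, 242, 242, 226, 182, 177]
385 [173, 177, 176, 178, 175, 143, 125, 122, 126, 131, 132, 136, 136, 131, 127, 124, 118, 114, 107, 110, 135, 172, 178, 179, 178, 177, 178, 176, 176, 178] [239, 239, 239, 239, 240, 239, 239, 240, 241, 211, 125, 121, 126, 131, 128, 136, 139, 137, 135, 130, 127, 119, 115, 164, 243, 240, 239, 239, 240, 235]
420 [176, 178, 177, 175, 179, 178, 160, 133, 125, 125, 130, 134, 134, 134, 132, 129, 129, 122, 116, 113, 105, 117, 162, 177, 177, 179, 178, 178, 179, 179] [239, 239, 239, 239, 239, 239, 239, 240, 241, 204, 140, 123, 131, 130, 133, 136, 138, 138, 132, 130, 125, 121, 123, 216, 241, 239, 239, 240, 205, 177]
[[66.7, 100.7], [66.5, -103.6], [22.6, 100.8], [21.4, -103.4]] [[104.8, -1.4]]
```

```bash
python3 - <<'E'
from h import *
t=m.get_state()["tcp_pos"]
m.movel([t[0],t[1],37],30)
print(m.movel([t[0],t[1],31.5],8,contact_N=2)); s=m.get_state(); print(s["tcp_pos"],s["ft_force"])
z=s["tcp_pos"][2]
m.wait(0.2); m.command_gripper(56); m.wait(0.3)
m.command_gripper(75)
m.movel([t[0],t[1],z+60],60); m.movel([t[0],t[1],230],150)
m.reach([430,140,300],down(.125)); m.wait(.3)
snap("w7");print(m.get_state()["time"])
im=m.read_camera("side")
a=cv2.imread("pics/w7.png")
c=np.zeros((600,800,3),np.uint8)
c[:600,:400]=cv2.resize(a[40:220,240:360],(400,600)); c[:300,400:]=cv2.resize(im[200:320,200:360,::-1],(400,300)); c[300:550,400:]=cv2.resize(a,(400,250)); cv2.imwrite("pics/c7.png",c)
E
```

```text
True
[461.67486328 145.39494625  33.71681446] [-0.33721134  0.79872168  3.22905758]
34.075
```

View pics/c7.png

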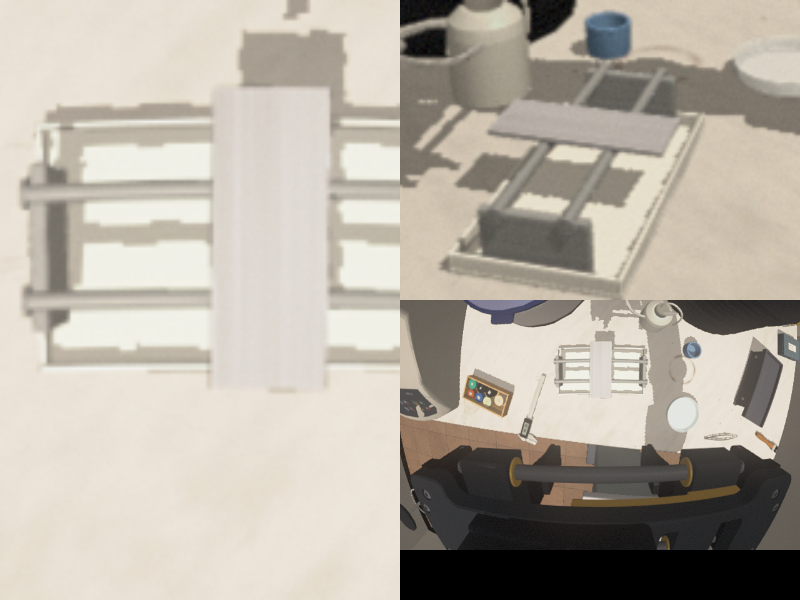

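The strip lies flat on both bars, square and centred, and the gripper is clear of it.

```bash
python3 -c "
from plant import manip as m
print(m.sign_off())"
```

```text
the job is handed in; nothing more can be done
None
```

Job handed in at about 34 s of the 58 s allowed: the strip was slid out about 40 mm, left resting, then gripped by its free end and set flat on the rack, square across both bars and centred to about 1 mm as measured just before setting down; the dish, cup and bottle were not touched.

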